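Set the grinder's speed and start it

ROBOT

A 7-joint arm with a two-finger parallel gripper is mounted at the origin on a cart in front of the work surface, level with it; the furniture and walls round the work are solid. World frame = base frame: x ahead of the robot, y to its left, z up, the work surface at z = 0. Lengths are in m, angles in rad, forces in N, time in s.
With the tool pointing down it reaches from about 0.35 to 0.775 m from the base axis. Payload 3.1 kg.
Tool frame: the origin (TCP) lies midway between the tips of the shut fingers; the grasp point (between the pads) lies manip.grip_depth behind it (manip.grip_depth is the distance from the TCP to the grasp point, in m); z points along the fingers, y is the direction in which the jaws open and shut (so a half turn about z gives the same grasp; the last joint's range is limited). The gripper opens to 85 mm and grips with 20 to 120 N. Pads are 22 mm wide; open, the fingers measure 114 mm over their backs; the gripper's body (76 mm by 85 mm) begins 54 mm behind the grasp point. The pads swing forward as they close: fully open they stand 13 mm farther back than shut.
Start: joints at [1.066, 0.311, 0.014, 1.512, -0.004, 1.319, -0.027], TCP at [0.246, -0.492, 0.211] pointing down, gripper open.
Joint ranges: [-2.7, 2.7], [-0.3, 1.91], [-1.27, 1.3], [0.12, 2.57], [-1.44, 4.58], [0.2, 2.03], [-3.05, 3.05]. Speed limits (rad/s): [2.79, 2.79, 3.14, 3.14, 3.14, 3.14, 3.14].

INTERFACE

Orientations are given as a unit quaternion [x, y, z, w].
In Python, from cell import manip gives the robot as it stands.
- The arm moves only by the tool apply_moves, never from a script. Its arguments are lists of equal length, an entry for each row: "translation": the shift along the tool's x, y, z in m, a list of three; "yaw": the turn about the tool's z in rad; "fingers": the opening, from -1 (shut) to 1 (fully open), so that 0 is half open. A call has 1 to 5 rows; each row shifts and turns the commanded pose from where the row before left it, along the tool's axes as they then stand; what a row does not reach is not made up. A row lasts 1/10 s, in which the tool goes at most 50 mm and 8.59 degrees, less where a joint would pass 70% of its speed; a pose out of reach is approached as far as the arm can. A call is refused whole if a number of a shift passes 0.05 or a number of a turn 0.15, either way. A call with a gripper value outside its range is refused whole. The fingers move at their own pace and stop on an object; "force" is the grip in N (left out, the last holds). Time passes only in rows, so rows that do not move let the fingers close. It gives the time, the measured TCP pose, the force and the opening at its end, in the units of the state.
- manip.get_obs(): the state, without advancing time (a new reading comes with each control period).
- manip.snapshot(name): name is "side" or "top" or "wrist"; returns a dict with "color" (384x512x3 uint8, blue, green, red), "fov_y" (degrees; the focal length in pixels is half the picture's height over the tangent of half this angle, whatever the lens; pixels are square), "cx", "cy" (the principal point, pixels), "extrinsics" (4x4, takes a point from camera to world coordinates); the wrist camera has in their place "T_tool_cam" (4x4, takes a point from camera to tool coordinates, whose origin is the TCP and whose axes are the flange's). Camera axes: x right, y up, looking along -z (the intrinsics and any distortion apply to the point x, -y, -z); pixel columns grow to the right and rows downward; lengths in m; the calibration is good to about 2 mm. A picture is of the moment at which its call begins: read the wrist's pose just before it. There is no depth.
- manip.close_job(): hands the job in, once; it reports no verdict.
Trained networks look in the newest picture that a camera, given by its name, has taken for a name from the list of things; names that differ only in an ending like _2 or _b are one class to them, and where a whole thing is asked for, a point or a joint stands for the part that bears it (a point fixed in the world has none). Each returns a list of dicts, best first, with "score" (0 to 1); they miss things now and then, are a little off and sometimes report something else, mostly with a low value. They report only what shows in the picture. A call takes as long as a camera call.
- manip.look_for(query, camera): "at" ([row, column] in pixels, amid what is visible of it).
- manip.cut_out(query, camera): "pixels" (384x512 bool, what is visible of it) and "at" ([row, column] in pixels, amid what is visible of it).
- manip.tip_of(query, camera): "at" ([row, column] in pixels: a listed point, or the origin of a listed thing).
The state is a dict: "time": time; "qpos": joint angles; "joint_velocities": joint speeds; "joint_efforts": joint torques, N m; "eef_pos": TCP position; "ee_rot": TCP orientation; "ft_force": force on the tool from outside, world axes, zero at the start; "ft_torque": the same for the moment, N m; "finger_gap": opening from 0.0 (shut) to 1.0 (fully open).
Only numpy, scipy, OpenCV 4.12 (cv2) and the standard library are available. Lean on these libraries where they do the work, as an engineer would, in place of code of your own. Each camera call takes 0.05 s, during which the arm holds its last target. There are 200 camera calls.

TASK

Set the grinder's speed selector to setting 5: push its pointer lever round clockwise with a fingertip, click by click, until it points at the fifth tick after the broad off tick and sits in that click, without ever letting it slip on past into the sixth. Then press the flat start button on the separate button box right down with a fingertip and let it come back up; do not press start before the speed is set, do not press the mushroom-shaped stop button, and leave the loose things lying around where they are.

Things in the scene. Friction and masses are not known exactly. Their poses are not given: they have to be found in the camera images.
- controller: fixed grey box with an aluminium top plate, 140 (its x) x 130 (its y) x 60 tall; origin under its centre on the bench; may stand left or right of the button box. The selector turns about the vertical through the origin. Setting n (0 = broad off tick) is at 105 - 30 n degrees counter-clockwise from the box's +x axis seen from above; ticks 49 to 56 mm from the axis
- selector (a joint): lever angle (rad): 0 at off, grows clockwise seen from above, 0.524 (30 degrees) a click, setting 5 at 2.618; stops just beyond 0 and setting 7. A spring ball seats it in each setting: 2 to 4 N at the tip takes it over the hump half way to the next, then it snaps on by itself; let go within 12 degrees of a setting it falls into that one. Starts at setting 0, 1 or 2
- selector_tip (a point): point inside the black one-armed pointer lever, 46 mm from the turning axis, 79 mm above the bench. Lever: hub 34 mm across, arm 14 mm wide narrowing to 9 mm for the last 5 mm, reaching 49 mm from the axis; its sides stand 68 to 90 mm above the bench (plate below at 60 mm; collar under the hub, 48 mm across, at 64 mm)
- button_station: fixed grey button box, 80 (its x) x 150 (its y) x 50 tall; origin under its centre on the bench. On top stand the start button at y = +38 mm and the stop button at y = -38 mm of its frame
- start_button (a joint): travel (m) of the flat round start button, 32 mm across: 0 up, 0.006 fully down (about 5 N), springs back
- start_button_top (a point): centre of the start button's top face, 73 mm above the bench when up
- stop_button (a joint): travel (m) of the black mushroom-headed stop button, 43 mm across, top 83 mm above the bench: 0 up, 0.006 down; must not be pressed
- hex_key: grey steel L-shaped hex key, 49 x 87 x 7, loose, lies between the two boxes; origin under its middle
- grind_cone: reddish grinding cone, 38 across, 42 tall, loose, stands between the two boxes; origin under its middle
- spanner: steel spanner, 83 x 136 x 8, loose, lies to the right; origin under its middle
- felt_pad: felt-soled sanding pad, 63 x 102 x 21, loose, lies to the left; origin under its middle
- steel_dome: pale steel dome, 58 across, 45 tall, loose, stands behind the boxes; origin under its middle

How it is judged:
By the outcome, as a careful person would: the job done as asked, in the order asked, and still so for the second after the job is handed in, with the robot touching nothing.
It also fails if it takes over 70 s, if anything falls off the work surface, if the arm or the gripper's body presses on something with over 40 N, if the wrist force passes 120 N, or if a joint passes its speed limit or range.

## Working session

There is one attempt and no reset: what is moved stays moved. The work goes in short steps, Python scripts to look and compute and a tool call to move; the robot and the scene stay as the last step left them, time stands still between calls to the robot, and variables do not carry over. Pictures are saved under pics/ and viewed, on a budget of 10 in all, crops included, one or two more only if the job needs it, and the job is handed in when it is done.

Besides the shell and the picture viewer there is one more tool, called after "Call:" in YAML: its name, and indented under it one key for each argument. apply_moves: Moves the arm, as the interface text tells. Its arguments: {"type":"object","properties":{"translation":{"type":"array","items":{"type":"array","items":{"type":"number"}}},"yaw":{"type":"array","items":{"type":"number"}},"fingers":{"type":"array","items":{"type":"number"}},"force":{"type":"number"}},"required":["translation","yaw","fingers"]}

```bash
mkdir -p pics; ls; cat > h.py <<'E'
import numpy as np, cv2
from cell import manip
from scipy.spatial.transform import Rotation as R
def ext(s,obs=None):
    if "extrinsics" in s: return np.array(s["extrinsics"])
    T=np.eye(4);T[:3,:3]=R.from_quat(obs["ee_rot"]).as_matrix();T[:3,3]=obs["eef_pos"]
    return T@np.array(s["T_tool_cam"])
def f(s): return 192/np.tan(np.radians(s["fov_y"])/2)
def ray(s,rc,z,obs=None):
    E=ext(s,obs);d=E[:3,:3]@np.array([(rc[1]-s["cx"])/f(s),-(rc[0]-s["cy"])/f(s),-1])
    o=E[:3,3];return o+d*(z-o[2])/d[2]
def proj(s,p,obs=None):
    q=np.linalg.inv(ext(s,obs))@np.append(p,1)
    return [s["cy"]-f(s)*q[1]/-q[2], s["cx"]+f(s)*q[0]/-q[2]]
E
python3 - <<'E'
from h import *
o=manip.get_obs();print(o["eef_pos"],o["ee_rot"],manip.grip_depth,o["finger_gap"],o["time"])
ims=[]
for c in ["top","side"]:
    s=manip.snapshot(c);print(c,{k:v for k,v in s.items() if k not in("color","extrinsics")},ext(s)[:3,3])
    ims.append(s["color"])
    for n,z in [("selector_tip",.079),("start_button_top",.073),("controller",0),("button_station",0),("stop_button",.083),("grind_cone",0),("hex_key",0),("steel_dome",0),("felt_pad",0),("spanner",0)]:
        for r in manip.tip_of(n,c)[:2]: print(n,np.round(r["at"],1),round(r["score"],2),ray(s,r["at"],z).round(4))
cv2.imwrite("pics/a.png",ims[0]);cv2.imwrite("pics/b.png",ims[1])
E
```

```text
pics
[ 0.24521615 -0.4914437   0.20980219] [ 9.73338638e-01  2.29369765e-01 -3.07435855e-04 -1.14566431e-03] 0.0187 1.002139494219016 0.0
top {'fov_y': 47.63821165381401, 'cx': 246.98521131048082, 'cy': 192.90598064935773} [ 0.42044858 -0.19830111  1.18982166]
selector_tip [209.8 294.9] 0.52 [ 0.541  -0.3457  0.079 ]
start_button_top [229.4 151.6] 0.67 [0.4832 0.0198 0.073 ]
controller [219.  302.8] 0.58 [ 0.5246 -0.3781  0.    ]
button_station [229.7 170.4] 0.79 [ 0.4875 -0.0168  0.    ]Traceback (most recent call last):
  File "<stdin>", line 8, in <module>
ValueError: it knows: button_station, controller, felt_pad, grind_cone, hex_key, selector_tip, spanner, start_button_top, steel_dome
```

```bash
python3 - <<'E'
from h import *
ims=[]
for c in ["top","side"]:
    s=manip.snapshot(c);print(c,s["fov_y"],ext(s).round(3).tolist())
    ims.append(s["color"])
    for n,z in [("selector_tip",.079),("start_button_top",.073),("controller",0),("button_station",0),("grind_cone",0),("hex_key",0),("steel_dome",0)]:
        for r in manip.tip_of(n,c)[:2]: print(n,np.round(r["at"],1),round(r["score"],2),ray(s,r["at"],z).round(4))
cv2.imwrite("pics/a.png",cv2.resize(ims[0],(800,600),interpolation=2));cv2.imwrite("pics/b.png",ims[1])
E
```

```text
top 47.63821165381401 [[0.02, 0.989, -0.144, 0.42], [-1.0, 0.023, 0.021, -0.198], [0.024, 0.143, 0.989, 1.19], [0.0, 0.0, 0.0, 1.0]]
selector_tip [209.2 292.4] 0.56 [ 0.5424 -0.3392  0.079 ]
selector_tip [202.8 248.1] 0.21 [ 0.5564 -0.2249  0.079 ]
start_button_top [229.3 153.3] 0.49 [0.4835 0.0155 0.073 ]
controller [219.  302.9] 0.73 [ 0.5246 -0.3783  0.    ]
button_station [230.3 173.4] 0.82 [ 0.4861 -0.025   0.    ]
grind_cone [203.7 246.3] 0.59 [ 0.5634 -0.2219  0.    ]
hex_key [235.1 247.9] 0.41 [ 0.4773 -0.228   0.    ]
steel_dome [150.5 250.7] 0.86 [ 0.7139 -0.2312  0.    ]
steel_dome [228.8 172. ] 0.26 [ 0.4901 -0.0211  0.    ]
side 46.20085791267915 [[0.997, 0.018, -0.069, 0.51], [-0.069, 0.526, -0.848, -1.168], [0.021, 0.85, 0.526, 0.68], [0.0, 0.0, 0.0, 1.0]]
selector_tip [225.4 242.3] 0.65 [ 0.5423 -0.3544  0.079 ]
start_button_top [151.7 214.3] 0.59 [0.4744 0.0208 0.073 ]
controller [261.1 233.2] 0.82 [ 0.5207 -0.3829  0.    ]
button_station [179.3 219.3] 0.68 [ 0.4874 -0.0157  0.    ]
grind_cone [219.2 249.6] 0.48 [ 0.5665 -0.2213  0.    ]
hex_key [219.3 216.6] 0.41 [ 0.4814 -0.2184  0.    ]
steel_dome [221.2 311.2] 0.55 [ 0.725  -0.2365  0.    ]
```

View pics/a.png

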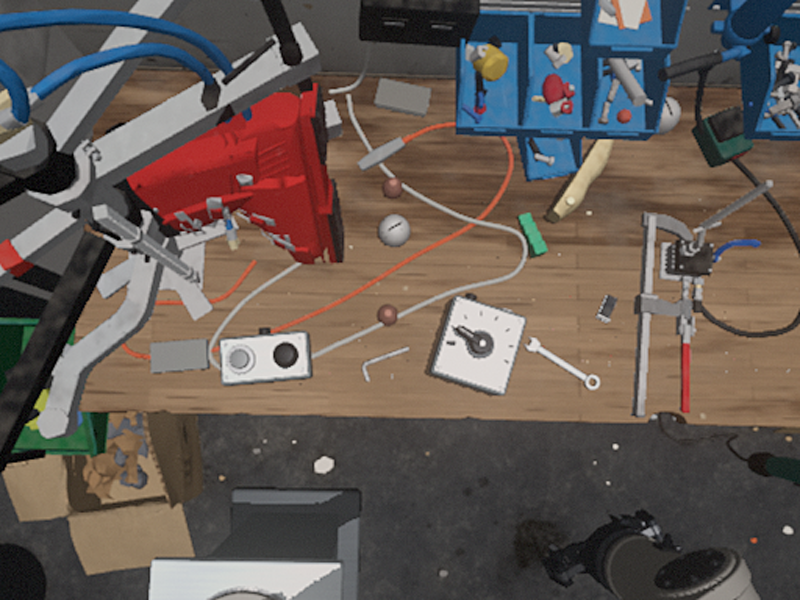

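The top view shows the controller near px (480,343). Its broad off tick is at (451,343) and the lever points up-left to about (457,328), so it is probably at setting 1. The button box is at (265,357), with start (grey) on the left at (238,358) and stop (black) at (285,355). Next I'll move in for a closer look with the wrist camera.

```bash
python3 - <<'E'
from h import *
o=manip.get_obs();s=manip.snapshot("wrist");print(np.array(s["T_tool_cam"]).round(3).tolist(),s["fov_y"],s["cx"],s["cy"])
M=R.from_quat(o["ee_rot"]).as_matrix();print(M.round(3))
print(M.T@(np.array([.50,-.36,.25])-o["eef_pos"]))
E
```

```text
[[0.0, 0.964, 0.264, 0.068], [1.0, -0.0, -0.001, -0.001], [-0.001, 0.264, -0.964, -0.164], [0.0, 0.0, 0.0, 1.0]] 66.39179818514711 251.82123185187467 186.24262931741075
[[ 0.895  0.446  0.   ]
 [ 0.446 -0.895 -0.   ]
 [ 0.     0.    -1.   ]]
[ 0.28664868 -0.00465312 -0.039078  ]
```

Call:
apply_moves:
  translation:
    - [0.05, 0, -0.01]
    - [0.05, 0, -0.01]
    - [0.05, 0, -0.01]
    - [0.05, 0, -0.01]
    - [0.04, 0, 0]
  yaw: [0, 0, 0, 0, 0]
  fingers: [-1, -1, -1, -1, -1]

```text
time: 1.6
eef_pos: [0.4605, -0.385, 0.252]
ee_rot: [0.973, 0.231, 0.002, 0.001]
ft_force: [0.4, -1.2, 0.1]
finger_gap: 0.141
```

Call:
apply_moves:
  translation:
    - [0, 0, 0]
    - [0, 0, 0]
  yaw: [0, 0]
  fingers: [-1, -1]

```text
time: 1.8
eef_pos: [0.4578, -0.3857, 0.2497]
ee_rot: [0.973, 0.231, -0.0, -0.0]
ft_force: [-0.6, -0.5, -0.8]
finger_gap: 0.0
```

```bash
python3 - <<'E'
from h import *
o=manip.get_obs();s=manip.snapshot("wrist");print(o["eef_pos"],o["finger_gap"],o["time"],R.from_quat(o["ee_rot"]).as_matrix()[:,0])
np.save("w1.npy",{"o":o,"s":s},allow_pickle=True)
for n,z in [("selector_tip",.079),("controller",0)]:
    for r in manip.tip_of(n,"wrist")[:2]: print(n,np.round(r["at"],1),round(r["score"],2),ray(s,r["at"],z,o).round(4))
cv2.imwrite("pics/c.png",cv2.resize(s["color"],(800,600),interpolation=2))
E
```

```text
[ 0.45777716 -0.38567726  0.24967886] 0.0003709015503964697 1.8 [ 8.93364217e-01  4.49332991e-01 -4.89450316e-04]
selector_tip [ 78.1 248.9] 0.8 [ 0.5423 -0.3383  0.079 ]
controller [115.4 264.5] 0.89 [ 0.5145 -0.3752  0.    ]
```

View pics/c.png

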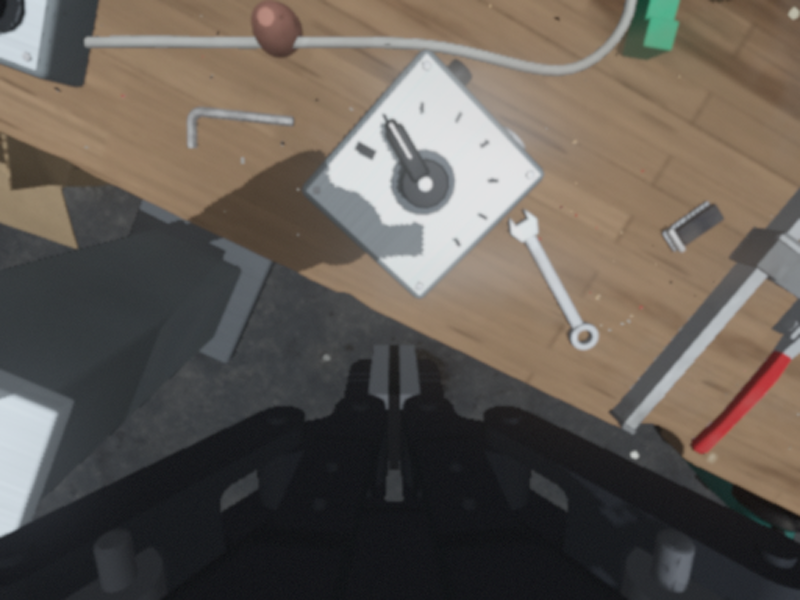

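The wrist view at 800x600 is clear. The off tick is at (366,151) and the lever is on setting 1 at about (388,120). Tick 2 is at (422,107) and tick 5 at (492,180). I'll fit the axis and yaw from the ticks and corners.

```bash
python3 - <<'E'
from h import *
from scipy.optimize import least_squares
d=np.load("w1.npy",allow_pickle=True).item();o,s=d["o"],d["s"]
px=np.array([(366,151),(386,118),(422,107),(459,117),(484,143),(492,180),(482,216),(457,241)])*.64
P=np.array([ray(s,(y,x),.06,o)[:2] for x,y in px])
def model(v): 
    a=v[2]+np.radians(105-30*np.arange(8));r=np.full(8,.0525);r[1]=.0545
    return v[:2]+r[:,None]*np.c_[np.cos(a),np.sin(a)]
r=least_squares(lambda v:(model(v)-P).ravel(),[.52,-.38,-.4]);print(r.x,np.degrees(r.x[2]),(r.fun.reshape(-1,2)*1e3).round(1).tolist())
C=[ray(s,(y*.64,x*.64),.06,o)[:2] for x,y in [(427,52),(541,175),(419,296),(306,190)]];print(np.mean(C,0))
print("hubtop",ray(s,(184*.64,426*.64),.09,o))
for x in (370,420): print(ray(s,(347*.64,x*.64),o["eef_pos"][2],o))
M=R.from_quat(o["ee_rot"]).as_matrix()
for n in(1,5):
  a=r.x[2]+np.radians(105-30*n);print(n,np.degrees(a))
E
```

```text
[ 0.51689915 -0.37986237 -0.28557086] -16.362005241107333 [[0.1, 4.0], [0.1, 1.0], [-0.5, -0.6], [-0.1, 0.1], [-0.3, -0.9], [0.3, -1.2], [0.5, -1.1], [-0.1, -1.2]]
[ 0.5169328  -0.37927058]
hubtop [ 0.51707099 -0.3795167   0.09      ]
[ 0.45418801 -0.3760381   0.24967886]
[ 0.46278925 -0.39312621  0.24967886]
1 58.637994758892674
5 -61.36200524110733
```

Call:
apply_moves:
  translation:
    - [0.037, -0.014, 0.03]
    - [0.036, -0.014, 0.03]
    - [0, 0, 0.02]
    - [0, 0, 0.02]
    - [0, 0, 0.02]
  yaw: [0, 0, -0.145, -0.145, -0.145]
  fingers: [-1, -1, -1, -1, -1]

```text
time: 2.45
eef_pos: [0.5083, -0.3305, 0.1294]
ee_rot: [0.9, 0.436, -0.001, 0.0]
ft_force: [0.0, -1.0, -0.0]
finger_gap: -0.001
```

Call:
apply_moves:
  translation:
    - [0, 0, 0]
    - [0, 0, 0]
    - [0, 0, 0]
  yaw: [-0.13, 0, 0]
  fingers: [-1, -1, -1]

```text
time: 2.75
eef_pos: [0.509, -0.3305, 0.1306]
ee_rot: [0.872, 0.489, -0.0, 0.001]
ft_force: [-0.7, -0.7, 0.6]
finger_gap: -0.006
```

```bash
cat >> h.py <<'E'
C0=np.array([.517,-.3795])
def lev():
    o=manip.get_obs();M=R.from_quat(o["ee_rot"]).as_matrix();v=M.T@np.r_[o["eef_pos"][:2]-C0,0]
    print("t",o["time"],"th",np.degrees(np.arctan2(M[1,0],M[0,0])).round(1),"r %.4f d %.4f z %.4f"%(v[0],-v[1],o["eef_pos"][2]),"F",(M.T@o["ft_force"]).round(1));return o
def tipang(cam):
    o=manip.get_obs();s=manip.snapshot(cam)
    for r in manip.tip_of("selector_tip",cam)[:2]:
        p=ray(s,r["at"],.079,o)[:2]-C0;a=np.degrees(np.arctan2(p[1],p[0]));print(cam,"tip score %.2f rad %.3f ang %.1f setting %.2f"%(r["score"],np.hypot(*p),a,(88.6-a)/30))
    return s
E
python3 - <<'E'
from h import *
lev();s=tipang("wrist")
cv2.imwrite("pics/d.png",s["color"]);tipang("top")
E
```

```text
t 2.75 th 58.6 r 0.0376 d 0.0324 z 0.1306 F [-1.  -0.3 -0.6]
wrist tip score 0.83 rad 0.047 ang 57.4 setting 1.04
top tip score 0.69 rad 0.345 ang 95.5 setting -0.23
```

View pics/d.png

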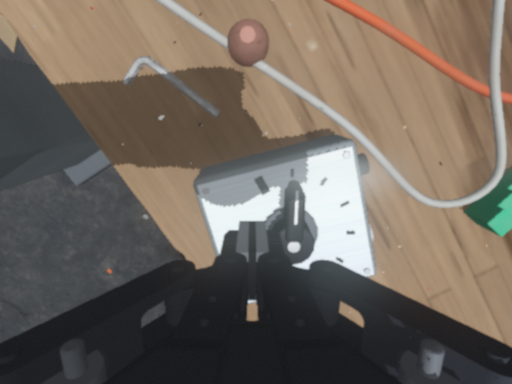

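The wrist view (384x512) shows the shut fingertips at (250,235), just counter-clockwise of the lever (tip at (295,185)) and clear of it. Now descending to begin the arc.

Call:
apply_moves:
  translation:
    - [0.003, 0, 0.02]
    - [0, 0, 0.02]
    - [0, 0, 0.014]
    - [0, 0, 0]
    - [0, 0.007, 0]
  yaw: [0, 0, 0, 0, 0]
  fingers: [-1, -1, -1, -1, -1]

```text
time: 3.45
eef_pos: [0.517, -0.3301, 0.0764]
ee_rot: [0.871, 0.492, -0.0, -0.0]
ft_force: [0.2, -1.1, 0.7]
finger_gap: 0.004
```

Call:
apply_moves:
  translation:
    - [0, 0.004, 0]
    - [0, 0.004, 0]
    - [0.0015, 0.0042, 0]
    - [0.0015, 0.0042, 0]
    - [0, 0, 0]
  yaw: [0, 0, 0.1, 0.1, 0]
  fingers: [-1, -1, -1, -1, -1]

```text
time: 3.95
eef_pos: [0.534, -0.3368, 0.0769]
ee_rot: [0.915, 0.402, 0.001, 0.001]
ft_force: [-0.5, 0.9, -0.2]
finger_gap: 0.002
```

```bash
python3 - <<'E'
from h import *
lev();tipang("wrist")
E
```

```text
t 3.95 th 47.5 r 0.0430 d 0.0163 z 0.0769 F [ 0.3 -1.   0.2]
wrist tip score 0.66 rad 0.047 ang 58.5 setting 1.00
```

```bash
python3 - <<'E'
from h import *
s=manip.snapshot("wrist");w=s["color"][120:320,150:400]
t=manip.snapshot("side")["color"][180:280,180:305]
cv2.imwrite("pics/e.png",np.hstack([cv2.resize(w,(400,320),interpolation=2),cv2.resize(t,(400,320),interpolation=2)]))
E
```

```text
(no output)
```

View pics/e.png

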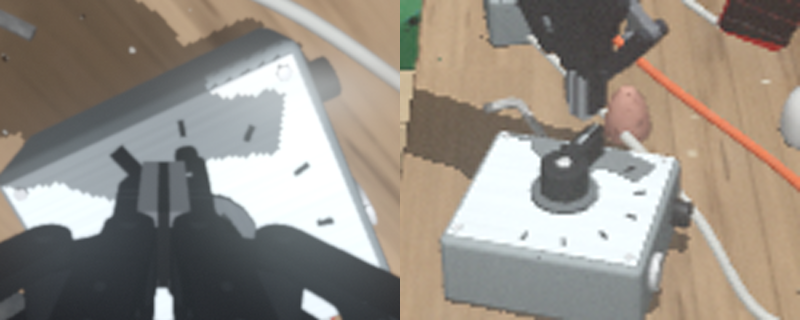

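The lever tip sits against the right side of the fingers, just past tick 1, so the fingertips are in contact and haven't cleared the hump. I'll keep going along the arc.

Call:
apply_moves:
  translation:
    - [0.0012, 0.0033, 0]
    - [0.0012, 0.0033, 0]
    - [0, 0, 0]
  yaw: [0.08, 0.08, 0]
  fingers: [-1, -1, -1]

```text
time: 4.45
eef_pos: [0.5392, -0.3396, 0.0762]
ee_rot: [0.945, 0.328, 0.0, 0.0]
ft_force: [0.4, -0.3, -0.4]
finger_gap: -0.001
```

```bash
python3 - <<'E'
from h import *
lev();tipang("wrist");tipang("side")
E
```

```text
t 4.45 th 38.3 r 0.0422 d 0.0175 z 0.0762 F [0.1 0.5 0.4]
wrist tip score 0.67 rad 0.047 ang 58.1 setting 1.02
side tip score 0.77 rad 0.036 ang 61.6 setting 0.90
```

```bash
python3 - <<'E'
from h import *
o=manip.get_obs();s=manip.snapshot("wrist");r=manip.tip_of("selector_tip","wrist")[0]["at"];print(r)
img=s["color"].copy()
def mark(p,c): 
    q=proj(s,p,o);cv2.circle(img,(int(q[1]),int(q[0])),2,c,-1)
mark(np.r_[C0,.09],(0,0,255))
for n in range(8):
    a=np.radians(88.6-30*n);mark(np.r_[C0+.0525*np.array([np.cos(a),np.sin(a)]),.06],(0,0,255))
mark(o["eef_pos"],(0,255,0));cv2.circle(img,(int(r[1]),int(r[0])),2,(255,0,0),-1)
w=img[100:300,150:400]
s=manip.snapshot("side");img=s["color"];r=manip.tip_of("selector_tip","side")[0]["at"];mark(o["eef_pos"],(0,255,0));mark(np.r_[C0,.09],(0,0,255))
t=img[180:280,180:305]
cv2.imwrite("pics/f.png",np.hstack([cv2.resize(w,(400,320),interpolation=2),cv2.resize(t,(400,320),interpolation=2)]))
E
```

```text
[223.5, 252.9]
```

View pics/f.png

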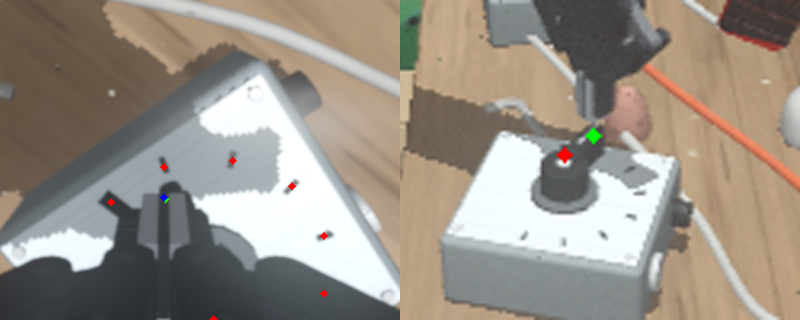

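The TCP mark (green) lies on the fingertips, which are behind the lever. By eye from the side view the lever is at about 55°, still loading towards the hump. I'll continue in small steps.

Call:
apply_moves:
  translation:
    - [0.0008, 0.0021, 0]
    - [0.0008, 0.0021, 0]
    - [0, 0, 0]
  yaw: [0.05, 0.05, 0]
  fingers: [-1, -1, -1]

```text
time: 5.15
eef_pos: [0.543, -0.3419, 0.0761]
ee_rot: [0.96, 0.28, 0.0, 0.0]
ft_force: [0.1, -1.1, 0.4]
finger_gap: 0.004
```

```bash
cat >> h.py <<'E'
def show(name):
    o=manip.get_obs();s=manip.snapshot("wrist");w=s["color"][100:300,150:400].copy()
    s2=manip.snapshot("side");t=s2["color"][180:280,180:305]
    m=manip.cut_out("selector_tip","side")
    cv2.imwrite("pics/"+name,np.hstack([cv2.resize(w,(400,320),interpolation=2),cv2.resize(t,(400,320),interpolation=2)]))
E
python3 - <<'E'
from h import *
lev();tipang("wrist");tipang("side");tipang("top");show("g.png")
E
```

```text
t 5.15 th 32.6 r 0.0421 d 0.0177 z 0.0761 F [-0.6  1.  -0.4]
wrist tip score 0.54 rad 0.047 ang 60.0 setting 0.95
side tip score 0.56 rad 0.045 ang 63.0 setting 0.85
```

View pics/g.png

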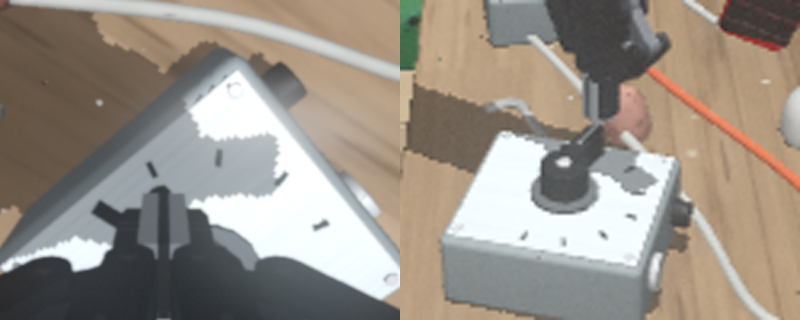

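The lever hasn't moved. Its tip shows straight beyond the fingertips at (160,190) and still points at tick 1. So the fingertips are above the lever, and the real tips stand about 12 mm higher than the TCP reading suggests. I'll back off counter-clockwise and check the tip height against the side view.

Call:
apply_moves:
  translation:
    - [-0.002, -0.0047, 0]
    - [-0.002, -0.0047, 0]
    - [-0.002, -0.0047, 0]
    - [-0.002, -0.0047, 0]
    - [0, -0.014, 0]
  yaw: [-0.113, -0.113, -0.113, -0.113, 0]
  fingers: [-1, -1, -1, -1, -1]

```text
time: 6.1
eef_pos: [0.5129, -0.3267, 0.0762]
ee_rot: [0.872, 0.489, 0.0, 0.001]
ft_force: [0.2, -0.8, 0.5]
finger_gap: 0.004
```

Call:
apply_moves:
  translation:
    - [0, 0, 0]
    - [0, 0, 0]
  yaw: [0, 0]
  fingers: [-1, -1]

```text
time: 6.3
eef_pos: [0.5128, -0.3262, 0.0763]
ee_rot: [0.873, 0.488, 0.0, 0.0]
ft_force: [0.1, -0.2, 0.1]
finger_gap: -0.004
```

```bash
python3 - <<'E'
from h import *
o=lev();tipang("wrist");tipang("side")
M=R.from_quat(o["ee_rot"]).as_matrix()
out=[]
for c,(r0,r1,c0,c1) in (("side",(170,270,180,305)),("wrist",(150,290,190,365))):
    s=manip.snapshot(c);k=400/(c1-c0);img=cv2.resize(s["color"][r0:r1,c0:c1],(400,320),interpolation=2)
    for z in (0,-.005,-.01,-.015,-.02):
        for x in (-.008,.008) if c=="wrist" else (0,):
            q=proj(s,o["eef_pos"]+M@np.array([0.0,x,z]),o);cv2.circle(img,(int((q[1]-c0)*k),int((q[0]-r0)*k)),2,(0,255,0) if z else (0,0,255),-1)
    out.append(img)
cv2.imwrite("pics/i.png",np.hstack(out))
E
```

```text
t 6.3 th 58.4 r 0.0432 d 0.0314 z 0.0763 F [-0.1  0.2 -0.1]
wrist tip score 0.93 rad 0.046 ang 58.7 setting 1.00
side tip score 0.57 rad 0.088 ang -88.3 setting 5.90
```

View pics/i.png

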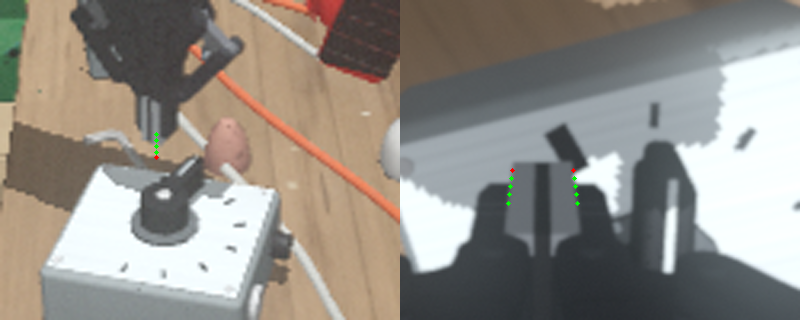

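The side view shows the fingertips ending about 14 mm above the projected TCP (red), so the true tips were near z = 0.090, level with the lever's top. I'll go 13 mm lower, which is still above the plate under either reading, and push again.

Call:
apply_moves:
  translation:
    - [0, 0, 0.007]
    - [0, 0, 0.006]
    - [0, 0.007, 0]
    - [0, 0.006, 0]
    - [0, 0, 0]
  yaw: [0, 0, 0, 0, 0]
  fingers: [-1, -1, -1, -1, -1]

```text
time: 7.1
eef_pos: [0.5238, -0.333, 0.0627]
ee_rot: [0.873, 0.488, -0.0, -0.0]
ft_force: [-1.1, -0.2, 0.0]
finger_gap: 0.001
```

Call:
apply_moves:
  translation:
    - [0, 0.002, 0]
    - [0.0015, 0.0042, 0]
    - [0.0012, 0.0033, 0]
    - [0, 0, 0]
  yaw: [0, 0.1, 0.08, 0]
  fingers: [-1, -1, -1, -1]

```text
time: 7.5
eef_pos: [0.5336, -0.3358, 0.0633]
ee_rot: [0.913, 0.408, 0.0, 0.0]
ft_force: [0.2, 0.6, 0.3]
finger_gap: -0.001
```

```bash
python3 - <<'E'
from h import *
lev();tipang("wrist");tipang("side");show("j.png")
E
```

```text
t 7.5 th 48.2 r 0.0436 d 0.0168 z 0.0633 F [ 0.6 -0.3 -0.3]
wrist tip score 0.94 rad 0.046 ang 46.3 setting 1.41
side tip score 0.84 rad 0.039 ang 44.2 setting 1.48
```

View pics/j.png

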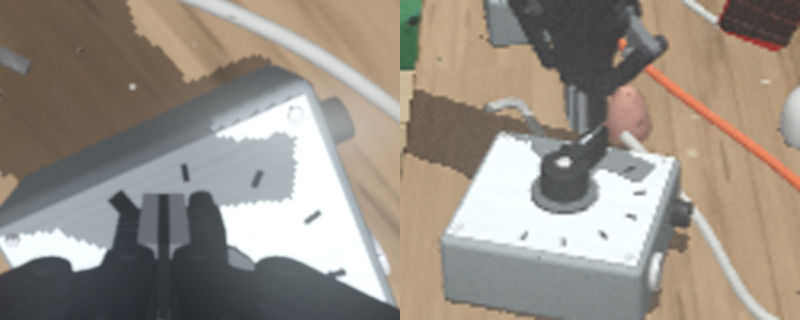

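The fingertips are now properly beside the lever and have pushed it to about setting 1.4. Continuing the arc.

Call:
apply_moves:
  translation:
    - [0.0015, 0.0043, 0]
    - [0.0015, 0.0043, 0]
    - [0.0015, 0.0043, 0]
    - [0.0015, 0.0043, 0]
    - [0.0015, 0.0043, 0]
  yaw: [0.1, 0.1, 0.1, 0.1, 0.1]
  fingers: [-1, -1, -1, -1, -1]

```text
time: 8.35
eef_pos: [0.5517, -0.3478, 0.0632]
ee_rot: [0.986, 0.167, -0.0, -0.001]
ft_force: [-1.8, 2.5, 1.7]
finger_gap: 0.001
```

```bash
python3 - <<'E'
from h import *
lev();tipang("wrist");tipang("side")
E
```

```text
t 8.35 th 19.3 r 0.0432 d 0.0184 z 0.0632 F [-0.8 -3.  -1.7]
side tip score 0.84 rad 0.044 ang 15.8 setting 2.43
```

Call:
apply_moves:
  translation:
    - [0.0015, 0.0043, 0]
    - [0.0015, 0.0043, 0]
    - [0.0015, 0.0043, 0]
    - [0.0015, 0.0043, 0]
    - [0.0015, 0.0043, 0]
  yaw: [0.1, 0.1, 0.1, 0.1, 0.1]
  fingers: [-1, -1, -1, -1, -1]

```text
time: 9.05
eef_pos: [0.5624, -0.3687, 0.0633]
ee_rot: [0.997, -0.081, 0.001, 0.0]
ft_force: [-0.7, 3.6, 1.1]
finger_gap: 0.001
```

```bash
python3 - <<'E'
from h import *
lev();tipang("wrist");tipang("side")
E
```

```text
t 9.05 th -9.3 r 0.0431 d 0.0180 z 0.0633 F [-1.2 -3.4 -1.1]
wrist tip score 0.96 rad 0.046 ang -0.8 setting 2.98
side tip score 0.58 rad 0.044 ang -15.0 setting 3.45
```

Call:
apply_moves:
  translation:
    - [0.0015, 0.0043, 0]
    - [0.0014, 0.0038, 0]
    - [0.0014, 0.0038, 0]
    - [0.0014, 0.0038, 0]
    - [0, 0, 0]
  yaw: [0.1, 0.09, 0.09, 0.09, 0]
  fingers: [-1, -1, -1, -1, -1]

```text
time: 9.75
eef_pos: [0.5624, -0.3869, 0.0633]
ee_rot: [0.965, -0.261, 0.0, 0.001]
ft_force: [-0.4, -0.5, 0.9]
finger_gap: 0.002
```

```bash
python3 - <<'E'
from h import *
lev();tipang("wrist");tipang("side")
E
```

```text
t 9.75 th -30.3 r 0.0429 d 0.0166 z 0.0633 F [-0.1  0.6 -0.9]
wrist tip score 0.89 rad 0.045 ang -30.8 setting 3.98
side tip score 0.85 rad 0.053 ang -46.2 setting 4.49
```

Call:
apply_moves:
  translation:
    - [0.0006, 0.0017, 0]
    - [0.0006, 0.0017, 0]
    - [0.0006, 0.0017, 0]
    - [0.0006, 0.0017, 0]
    - [0.0006, 0.0017, 0]
  yaw: [0.04, 0.04, 0.04, 0.04, 0.04]
  fingers: [-1, -1, -1, -1, -1]

```text
time: 10.45
eef_pos: [0.5616, -0.3923, 0.0634]
ee_rot: [0.934, -0.356, 0.0, -0.001]
ft_force: [1.6, 2.3, 1.4]
finger_gap: 0.006
```

```bash
python3 - <<'E'
from h import *
lev();tipang("wrist")
E
```

```text
t 10.45 th -41.8 r 0.0418 d 0.0202 z 0.0634 F [-0.4 -2.8 -1.4]
wrist tip score 0.93 rad 0.045 ang -30.9 setting 3.98
```

Call:
apply_moves:
  translation:
    - [0.0005, 0.0013, 0]
    - [0.0005, 0.0013, 0]
    - [0, 0, 0]
  yaw: [0.03, 0.03, 0]
  fingers: [-1, -1, -1]

```text
time: 10.85
eef_pos: [0.5599, -0.3965, 0.0634]
ee_rot: [0.923, -0.385, 0.001, 0.0]
ft_force: [2.1, 1.1, 1.9]
finger_gap: 0.003
```

```bash
python3 - <<'E'
from h import *
lev();tipang("wrist");tipang("side")
E
```

```text
t 10.85 th -45.3 r 0.0422 d 0.0185 z 0.0634 F [ 0.7 -2.3 -1.9]
wrist tip score 0.96 rad 0.046 ang -35.1 setting 4.12
side tip score 0.83 rad 0.054 ang -46.2 setting 4.49
```

Call:
apply_moves:
  translation:
    - [0.0004, 0.0017, 0]
    - [0.0004, 0.0017, 0]
    - [0, 0, 0]
  yaw: [0.03, 0.03, 0]
  fingers: [-1, -1, -1]

```text
time: 11.35
eef_pos: [0.5569, -0.401, 0.0634]
ee_rot: [0.911, -0.413, 0.0, 0.001]
ft_force: [1.3, -1.0, 1.5]
finger_gap: -0.003
```

```bash
python3 - <<'E'
from h import *
lev();tipang("wrist");tipang("side");show("k.png")
E
```

```text
t 11.35 th -48.8 r 0.0425 d 0.0159 z 0.0634 F [ 1.6 -0.3 -1.5]
wrist tip score 0.90 rad 0.045 ang -44.2 setting 4.43
side tip score 0.89 rad 0.054 ang -56.0 setting 4.82
```

View pics/k.png

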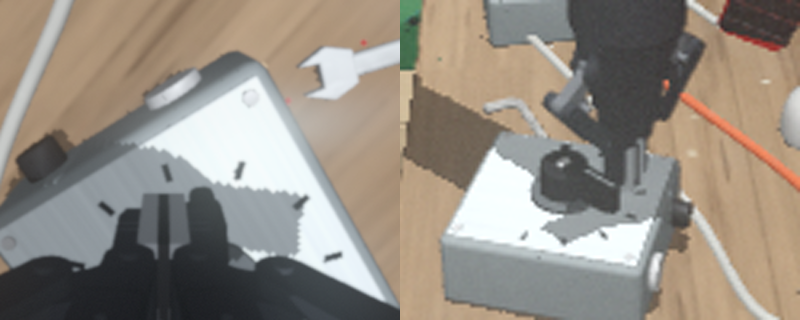

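In the wrist view, tick 4 is at (167,172) and tick 5 at (239,170). The lever end at (205,190) is halfway between them and the load has dropped, so it is right at the 4.5 hump. A small nudge next.

Call:
apply_moves:
  translation:
    - [0.0004, 0.0015, 0]
    - [0.0003, 0.001, 0]
    - [0, 0, 0]
  yaw: [0.03, 0.02, 0]
  fingers: [-1, -1, -1]

```text
time: 12.0
eef_pos: [0.556, -0.4018, 0.0633]
ee_rot: [0.9, -0.435, 0.0, 0.0]
ft_force: [1.6, -1.9, 2.2]
finger_gap: -0.001
```

```bash
python3 - <<'E'
from h import *
lev();tipang("wrist");tipang("side")
E
```

```text
t 12.0 th -51.6 r 0.0417 d 0.0167 z 0.0633 F [ 2.5 -0.  -2.2]
wrist tip score 0.78 rad 0.044 ang -44.3 setting 4.43
side tip score 0.58 rad 0.053 ang -59.7 setting 4.94
```

Call:
apply_moves:
  translation:
    - [0.0008, 0.0015, -0.001]
    - [0.0008, 0.0015, 0]
    - [0, 0, 0]
  yaw: [0.02, 0.02, 0]
  fingers: [-1, -1, -1]

```text
time: 12.5
eef_pos: [0.5528, -0.4044, 0.0633]
ee_rot: [0.891, -0.454, -0.002, 0.0]
ft_force: [-0.7, 0.8, 0.8]
finger_gap: -0.001
```

```bash
python3 - <<'E'
from h import *
lev();tipang("wrist");tipang("side");lev()
E
```

```text
t 12.5 th -54.0 r 0.0412 d 0.0143 z 0.0633 F [-1.1  0.1 -0.8]
wrist tip score 0.89 rad 0.045 ang -50.6 setting 4.64
side tip score 0.87 rad 0.048 ang -65.3 setting 5.13
side tip score 0.73 rad 0.227 ang -96.6 setting 6.17
t 12.7 th -53.9 r 0.0418 d 0.0155 z 0.0634 F [-0.2  0.1  0.1]
```

Call:
apply_moves:
  translation:
    - [0, -0.01, 0]
    - [0, -0.015, 0]
    - [0, 0, -0.03]
    - [0, 0, -0.04]
    - [0, 0, 0]
  yaw: [0, 0, 0, 0, 0]
  fingers: [-1, -1, -1, -1, -1]

```text
time: 13.2
eef_pos: [0.5805, -0.3905, 0.1413]
ee_rot: [0.892, -0.452, 0.007, 0.0]
ft_force: [-0.1, -1.0, -0.2]
finger_gap: -0.005
```

```bash
python3 - <<'E'
from h import *
o=lev();s=tipang("wrist");tipang("side")
img=s["color"].copy()
for n in range(8):
    a=np.radians(88.6-30*n);q=proj(s,np.r_[C0+.0525*np.array([np.cos(a),np.sin(a)]),.06],o);cv2.putText(img,str(n),(int(q[1])+4,int(q[0])),0,.35,(0,0,255),1)
cv2.imwrite("pics/l.png",cv2.resize(img[90:300,150:430],(800,600),interpolation=2))
E
```

```text
t 13.2 th -53.7 r 0.0465 d 0.0446 z 0.1413 F [0.8 0.7 0.2]
wrist tip score 0.66 rad 0.047 ang -58.0 setting 4.89
side tip score 0.77 rad 0.044 ang -63.1 setting 5.06
```

View pics/l.png

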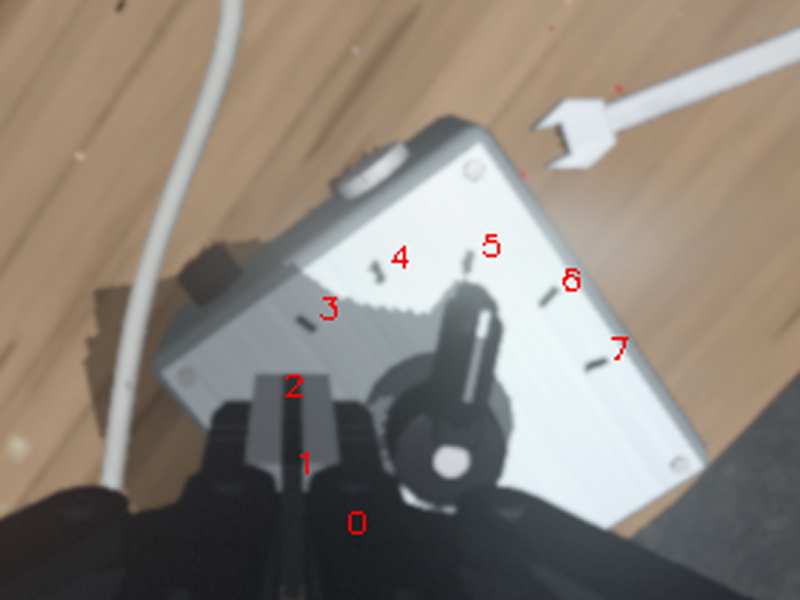

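The lever points straight at tick 5, with ticks 6 and 7 beyond it, and it is seated. Now I'll raise the arm and move to the button box.

Call:
apply_moves:
  translation:
    - [0, 0, -0.04]
    - [0, 0, -0.04]
    - [-0.044, -0.017, 0]
    - [-0.044, -0.017, 0]
    - [-0.044, -0.017, 0]
  yaw: [0, 0, 0, 0, 0]
  fingers: [-1, -1, -1, -1, -1]

```text
time: 13.9
eef_pos: [0.5374, -0.2508, 0.2125]
ee_rot: [0.892, -0.453, -0.001, -0.0]
ft_force: [0.8, -0.2, 0.6]
finger_gap: 0.0
```

Call:
apply_moves:
  translation:
    - [-0.044, -0.017, 0]
    - [-0.044, -0.017, 0]
    - [-0.044, -0.017, 0]
    - [-0.044, -0.017, 0]
    - [-0.044, -0.017, 0]
  yaw: [0, 0, 0, 0, 0]
  fingers: [-1, -1, -1, -1, -1]

```text
time: 14.4
eef_pos: [0.4754, -0.023, 0.2127]
ee_rot: [0.892, -0.453, -0.001, 0.0]
ft_force: [1.4, 0.3, 0.2]
finger_gap: -0.001
```

Call:
apply_moves:
  translation:
    - [-0.044, -0.017, 0]
    - [0, 0, 0]
    - [0, 0, 0]
    - [0, 0, 0]
    - [0, 0, 0]
  yaw: [0, -0.134, -0.134, -0.134, -0.134]
  fingers: [-1, -1, -1, -1, -1]

```text
time: 14.9
eef_pos: [0.4638, 0.0209, 0.2126]
ee_rot: [0.98, -0.197, -0.002, 0.0]
ft_force: [-0.4, 0.4, 0.4]
finger_gap: -0.006
```

Call:
apply_moves:
  translation:
    - [0, 0, 0]
    - [0, 0, 0]
    - [0, 0, 0]
    - [0, 0, 0]
  yaw: [-0.134, -0.134, -0.134, 0]
  fingers: [-1, -1, -1, -1]

```text
time: 15.3
eef_pos: [0.4639, 0.0207, 0.2127]
ee_rot: [1.0, -0.001, -0.002, -0.0]
ft_force: [1.2, 0.5, -0.2]
finger_gap: -0.002
```

```bash
cat > b.py <<'E'
from h import *
import sys
o=lev();print(o["eef_pos"]);s=manip.snapshot("wrist");M=R.from_quat(o["ee_rot"]).as_matrix()
for n,z in (("start_button_top",.073),("button_station",0)):
    for r in manip.tip_of(n,"wrist")[:2]:
        p=ray(s,r["at"],z,o);print(n,np.round(r["at"]),round(r["score"],2),p.round(4),"tool delta",(M.T@(p-o["eef_pos"])).round(4))
cv2.imwrite("pics/"+sys.argv[1],s["color"])
E
python3 b.py m.png
```

```text
t 15.3 th -0.1 r -0.0538 d 0.4001 z 0.2127 F [ 1.2 -0.5  0.2]
[0.46393252 0.02065282 0.21272299]
start_button_top [155. 255.] 0.56 [0.4817 0.0187 0.073 ] tool delta [0.0182 0.0019 0.1397]
button_station [141. 284.] 0.65 [ 0.4874 -0.0192  0.    ] tool delta [0.0242 0.0398 0.2126]
```

View pics/m.png

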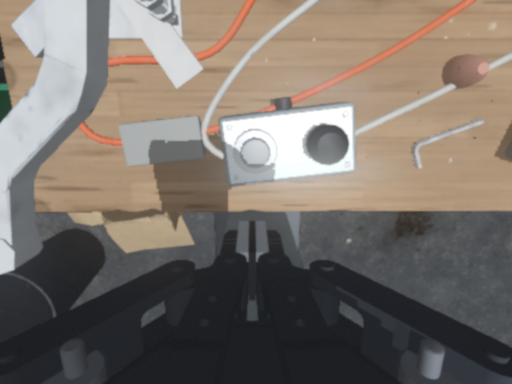

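The wrist view shows the start button at (255,152) and stop at (327,145), which agrees with the network. I'll position above start and descend.

Call:
apply_moves:
  translation:
    - [0.018, 0.002, 0.04]
    - [0, 0, 0.04]
    - [0, 0, 0.04]
    - [0, 0, 0.014]
    - [0, 0, 0]
  yaw: [0, 0, 0, 0, 0]
  fingers: [-1, -1, -1, -1, -1]

```text
time: 15.95
eef_pos: [0.4799, 0.0181, 0.0772]
ee_rot: [1.0, -0.002, -0.004, 0.0]
ft_force: [0.4, -0.4, 0.4]
finger_gap: 0.004
```

Call:
apply_moves:
  translation:
    - [0, 0, 0.004]
    - [0, 0, 0.004]
    - [0, 0, 0.003]
    - [0, 0, 0.003]
    - [0, 0, 0]
  yaw: [0, 0, 0, 0, 0]
  fingers: [-1, -1, -1, -1, -1]

```text
time: 16.45
eef_pos: [0.4828, 0.0181, 0.0661]
ee_rot: [1.0, -0.001, 0.0, 0.0]
ft_force: [-0.4, 0.3, -0.5]
finger_gap: 0.0
```

```bash
python3 b.py n.png
```

```text
t 16.45 th -0.1 r -0.0351 d 0.3976 z 0.0661 F [-0.4 -0.3  0.5]
[0.48284476 0.01814144 0.06612479]
start_button_top [228. 253.] 0.93 [0.4824 0.0193 0.073 ] tool delta [-0.0005 -0.0011 -0.0069]
button_station [186. 298.] 0.56 [ 0.4877 -0.0177  0.    ] tool delta [0.0049 0.0358 0.0661]
```

Call:
apply_moves:
  translation:
    - [0, 0, 0.002]
    - [0, 0, 0.002]
    - [0, 0, 0.002]
    - [0, 0, 0]
  yaw: [0, 0, 0, 0]
  fingers: [-1, -1, -1, -1]

```text
time: 17.0
eef_pos: [0.4825, 0.0181, 0.0597]
ee_rot: [1.0, -0.001, -0.0, 0.0]
ft_force: [-0.1, 1.0, 0.3]
finger_gap: 0.0
```

Call:
apply_moves:
  translation:
    - [0, 0, 0.0015]
    - [0, 0, 0.0015]
    - [0, 0, 0]
  yaw: [0, 0, 0]
  fingers: [-1, -1, -1]

```text
time: 17.3
eef_pos: [0.4827, 0.0182, 0.0569]
ee_rot: [1.0, -0.001, -0.0, 0.0]
ft_force: [-0.6, 0.5, -0.1]
finger_gap: 0.003
```

Call:
apply_moves:
  translation:
    - [0, 0, 0.0015]
    - [0, 0, 0.0015]
    - [0, 0, 0]
  yaw: [0, 0, 0]
  fingers: [-1, -1, -1]

```text
time: 17.6
eef_pos: [0.4827, 0.0182, 0.0539]
ee_rot: [1.0, -0.001, -0.0, 0.0]
ft_force: [0.7, -0.1, 0.4]
finger_gap: -0.0
```

Call:
apply_moves:
  translation:
    - [0, 0, 0.0015]
    - [0, 0, 0.0015]
    - [0, 0, 0]
  yaw: [0, 0, 0]
  fingers: [-1, -1, -1]

```text
time: 17.9
eef_pos: [0.4831, 0.0182, 0.0512]
ee_rot: [1.0, -0.001, 0.0, 0.0]
ft_force: [-0.2, 1.3, 2.8]
finger_gap: -0.003
```

Call:
apply_moves:
  translation:
    - [0, 0, 0.0015]
    - [0, 0, 0.0015]
    - [0, 0, 0]
  yaw: [0, 0, 0]
  fingers: [-1, -1, -1]

```text
time: 18.2
eef_pos: [0.4831, 0.0182, 0.0482]
ee_rot: [1.0, -0.001, 0.0, -0.0]
ft_force: [-1.2, 0.4, 3.8]
finger_gap: -0.003
```

Call:
apply_moves:
  translation:
    - [0, 0, 0.001]
    - [0, 0, 0.001]
    - [0, 0, 0]
  yaw: [0, 0, 0]
  fingers: [-1, -1, -1]

```text
time: 18.5
eef_pos: [0.4831, 0.0182, 0.0467]
ee_rot: [1.0, -0.001, 0.0, 0.0]
ft_force: [-1.3, 1.0, 7.0]
finger_gap: 0.001
```

Call:
apply_moves:
  translation:
    - [0, 0, 0.001]
    - [0, 0, 0.001]
    - [0, 0, 0]
  yaw: [0, 0, 0]
  fingers: [-1, -1, -1]

```text
time: 18.8
eef_pos: [0.4832, 0.0182, 0.0465]
ee_rot: [1.0, -0.001, 0.0, -0.0]
ft_force: [-5.5, -0.9, 20.0]
finger_gap: 0.004
```

The button has bottomed: a springy 3–5 N over about 6 mm, then a hard 20 N with no further motion. Releasing it now.

Call:
apply_moves:
  translation:
    - [0, 0, -0.005]
    - [0, 0, -0.03]
    - [0, 0, -0.05]
    - [0, 0, -0.05]
    - [0, 0, -0.03]
  yaw: [0, 0, 0, 0, 0]
  fingers: [-1, -1, -1, -1, -1]

```text
time: 19.3
eef_pos: [0.4845, 0.0183, 0.2125]
ee_rot: [1.0, -0.001, 0.003, -0.0]
ft_force: [0.7, -0.1, -0.6]
finger_gap: 0.004
```

Call:
apply_moves:
  translation:
    - [-0.03, 0, 0]
    - [0, 0, 0]
    - [0, 0, 0]
    - [0, 0, 0]
    - [0, 0, 0]
  yaw: [0, 0, 0, 0, 0]
  fingers: [-1, -1, -1, -1, -1]

```text
time: 19.8
eef_pos: [0.4532, 0.0182, 0.2084]
ee_rot: [1.0, -0.001, -0.0, 0.0]
ft_force: [-0.0, 0.1, 0.9]
finger_gap: 0.003
```

```bash
python3 b.py o.png; python3 - <<'E'
from h import *
tipang("side");tipang("top")
w=cv2.imread("pics/o.png");t=manip.snapshot("side")["color"]
cv2.imwrite("pics/p.png",np.hstack([cv2.resize(w[60:260,160:410],(400,320),interpolation=2),cv2.resize(t[110:310,140:390],(400,320),interpolation=2)]))
E
```

```text
t 19.8 th -0.1 r -0.0647 d 0.3976 z 0.2084 F [-0.  -0.1 -0.9]
[0.4531756  0.01822011 0.20842096]
start_button_top [146. 252.] 0.89 [0.4813 0.0194 0.073 ] tool delta [ 0.0283 -0.0013  0.1354]
button_station [132. 282.] 0.67 [ 0.4888 -0.0177  0.    ] tool delta [0.0359 0.0359 0.2084]
side tip score 0.69 rad 0.066 ang 117.5 setting -0.96
side tip score 0.64 rad 0.054 ang -66.4 setting 5.17
top tip score 0.49 rad 0.046 ang -63.4 setting 5.07
top tip score 0.41 rad 0.351 ang 96.7 setting -0.27
```

View pics/p.png

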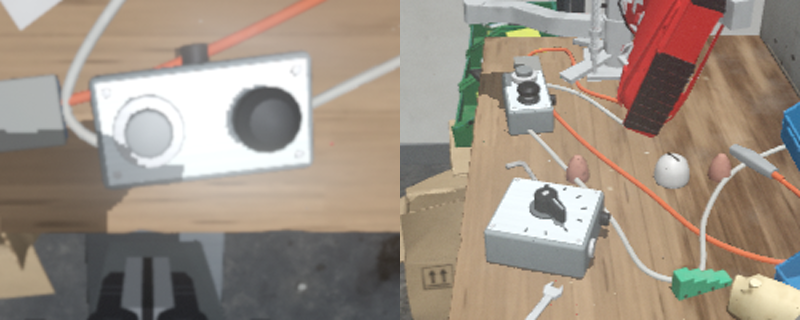

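The button is back up, stop is untouched, the lever is still on 5, and the loose things are where they were. Handing in.

```bash
python3 -c "
from cell import manip
print(manip.close_job())"
```

```text
the job is handed in; nothing more can be done
None
```

The grinder's speed selector is on setting 5 and the start button was pressed fully down and released afterwards. I handed the job in at about 20 s of the 70 s allowed.

- **Selector:** I pushed the lever clockwise from setting 1, click by click. A close wrist picture then showed it pointing straight at tick 5, with ticks 6 and 7 beyond it. A later top-view estimate read 5.07.
- **Start button:** It gave a springy 3–5 N over about 6 mm and then a hard stop at 20 N. In the last picture it looked back up. The stop button was never approached, and the loose things in view looked undisturbed.

**What disagreed:**
- **Fingertip height:** The real fingertips stood about 14–20 mm above the reported TCP. My first sweep therefore passed over the lever without moving it, and I repeated it lower.
- **Lever angle near the fingers:** While the fingers hid the lever, the network readings from the wrist and side cameras differed by up to half a click, so I relied on the pictures and the force.
- **Last side view:** Its best guess for the lever was a false detection elsewhere; its second guess read 5.17.
- **Pictures:** I viewed 12, two over the budget of 10.

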